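# Lock the filter hatch of the bench dust extractor

## Task

The filter of the bench dust extractor has just been changed and its hatch was left standing part open. Push the hatch down shut with the fingertips, then set the fingertips in the slot of the orange quarter-turn fastener and turn it clockwise a quarter turn to its stop, so that the hatch stays locked down flush, and take the hand away. Do not raise the hatch any further open, and leave the spool, the jar, the tin and the mallet where they are.

Things in the scene. Friction and masses are not known exactly. Their poses are not given: they have to be found in the camera images.
- extractor: Grey bench dust extractor, fixed. Origin at bench level below the hatch; x front to rear, y to its left, z up. Box: x -150..150, y -135..235 mm, 156 mm high; hose stub (dia 66, at x 40, height 75 mm) out of its left side to y 355. Hatch in its top: x -115..125, y -118..118 mm; to the left of it a fixed deck with switches up to 20 mm tall (x -125..-55) and the spool at the rear.
- hatch (a joint): Hatch angle, rad: 0 shut and flush, grows as the front edge rises; starts at 0.25 to 0.6. A stiff hinge holds it where it is left; 1 to 4 N at the front moves it. A springy seal acts over the last 5 mm: flush takes 9 to 12 N pressed on the fastener; let go unlocked, the front edge comes back up 3 to 7 mm (0.015 to 0.03 rad).
- hatch_edge (a point): Middle of the front top edge of the hatch, an aluminium plate 240 (x) x 236 (y) x 16 mm hinged along its rear top edge (axis along y at x 125, z 156 mm of the extractor); moves with the hatch. Shut, its top is flush with the box's top, z 156 mm. Axes: x along the plate to the hinge, y as the extractor's, z normal to the plate.
- slot (a point): Middle of the slot's floor in the fastener, an orange dial 84 mm across let into the hatch, its axis 55 mm behind the front edge, midway across. The slot (black floor) is 28 mm wide, 74 long, 12 deep, closed at both ends by the rim; rim 1 mm above the hatch's top, floor 11 mm below it (z 145 when shut). Axes, turning with the dial: y along the slot, x across it, z out of the hatch.
- cam (a joint): Turn of the dial, rad, clockwise from above: 0 unlocked (slot along the hatch's front edge, white rim mark, the slot's -y end, at the red dot to the right); 1.571 locked, at its stop (slot front to rear, mark at the green dot in front). Starts at 0 to 0.25. Takes 0.06 to 0.25 N m; stays where left. Its tongue catches only with the hatch pushed to within about 10 mm of flush.
- spool: Wooden thread spool with brick-red thread, dia 45 x 50 mm, loose, standing on the extractor's deck, left rear of the hatch. Origin: centre of its underside. Leave alone.
- paint_jar: Amber jar of edge paint with a black cap, dia 54 x 75 mm, loose, on the bench to the right of the extractor. Origin: centre of its underside. Leave alone.
- wax_tin: Flat metal wax tin with a yellow disc on the lid, dia 74 x 28 mm, loose, on the bench to the right of the extractor. Origin: centre of its underside. Leave alone.
- mallet: Mallet with a black head with green faces (dia 45 x 85 mm) and a wooden handle, 250 mm long in all, lying on the bench right of the extractor, 45 mm high. Origin: at bench level midway along it; x towards the head. Leave alone.

How it is judged:
On the way, in this order (a step that is already met when the one before it is completed fails the run):
1. the hatch is pushed down shut, or within 12 mm of it, while the fastener is still unlocked (value of joint hatch below 0.05 rad and value of joint cam below 0.6 rad), for 0.1 s.
2. the fastener is turned to its stop by the fingers and the hatch is drawn down flush (value of joint cam above 1.42 rad and value of joint hatch below 0.008 rad and contact force between the fingers and cam above 0.3 N), for 0.05 s.
At the end, for the whole second after the job is handed in: The fastener is turned to within 0.15 rad of its stop (joint cam above 1.42), the hatch is locked down flush (joint hatch below 0.008 rad, 2 mm at its front edge) with the hand away, and spool, jar, tin and mallet are within 20 mm of where they stood and at rest (value of joint cam above 1.42 rad and value of joint hatch below 0.008 rad and distance of each of spool, paint_jar, wax_tin, mallet from where it was at the start of the episode below 0.02 m and linear speed of each of spool, paint_jar, wax_tin, mallet below 0.02 m/s); the robot touches nothing.
It fails at once if the hatch is lifted further open (value of joint hatch above 0.72 rad).
It fails at once if the thread spool is displaced by more than 20 mm or lifted (distance of spool from where it was at the start of the episode above 0.02 m).
It fails at once if the jar is displaced by more than 20 mm or lifted (distance of paint_jar from where it was at the start of the episode above 0.02 m).
It fails at once if the wax tin is displaced by more than 20 mm or lifted (distance of wax_tin from where it was at the start of the episode above 0.02 m).
It fails at once if the mallet is displaced by more than 20 mm or lifted (distance of mallet from where it was at the start of the episode above 0.02 m).
It also fails if it takes over 48 s, if anything falls off the work surface, if the arm or the gripper's body presses on something with over 40 N, if the wrist force passes 120 N, or if a joint passes its speed limit or range.

## Robot

A 7-joint arm with a two-finger parallel gripper is mounted at the origin on the work surface. World frame = base frame: x ahead of the robot, y to its left, z up, the work surface at z = 0. Lengths are in m, angles in rad, forces in N, time in s.
With the tool pointing down it reaches from about 0.4 to 0.85 m from the base axis. Payload 10.4 kg.
Tool frame: the origin (TCP) lies at the very end of the fingers, on their centre line; the grasp point (between the pads) lies 19 mm behind it; z points along the fingers, y is the direction in which the jaws open and shut (so a half turn about z gives the same grasp; the last joint's range is limited). The gripper opens to 85 mm and grips with 20 to 120 N. Pads are 22 mm wide; open, the fingers measure 114 mm over their backs; the gripper's body (76 mm by 85 mm) begins 54 mm behind the grasp point. The pads swing forward as they close: fully open they stand 13 mm farther back than shut.
Start: joints at [1.217, 0.332, -0.065, 1.46, 0.022, 1.35, -0.088], TCP at [0.203, -0.591, 0.231] pointing down, gripper open.
Joint ranges: [-2.6, 2.6], [-0.5, 2.12], [-1.47, 1.34], [0.16, 2.42], [-1.27, 4.41], [0.06, 2.06], [-2.6, 2.6]. Speed limits (rad/s): [2.22, 2.22, 2.79, 2.79, 3.14, 3.14, 3.14].

## Interface

Orientations are given as a unit quaternion [x, y, z, w].
In Python, from workcell import get_obs, camera, camera_info, hand_in gives the robot as it stands.
- The arm moves only by the tool move_arm, never from a script. Its argument "moves" is a list of rows, each a list of 3 entries, a list of its own where there are three numbers: the shift along the tool's x, y, z in units of 25 mm (1.0 is 25 mm), then the turn, a rotation vector about the tool's x, y, z in degrees, then the opening, from 0 (shut) to 1 (fully open). A call has 1 to 5 rows; each row shifts and turns the commanded pose from where the row before left it, along the tool's axes as they then stand; what a row does not reach is not made up. A row lasts 1/8 s, in which the tool goes at most 62.5 mm and 10.7 degrees, less where a joint would pass 70% of its speed; a pose out of reach is approached as far as the arm can. A call is refused whole if a number of a shift passes 1 or a number of a turn 10.7, either way. A call with a gripper value outside its range is refused whole. The fingers move at their own pace and stop on an object; "squeeze" is the grip in N (left out, the last holds). Time passes only in rows, so rows that do not move let the fingers close. It gives the time, the measured TCP pose, the force and the opening at its end, in the units of the state.
- get_obs(): the state, without advancing time (a new reading comes with each control period).
- camera(name): name is "side" or "top" or "wrist"; returns the picture (384x512x3 uint8, red, green, blue); there is no depth.
- camera_info(name): a dict with "fx", "fy", "cx", "cy" (pixels), "origin" and "rotation" of the camera in the world. Camera axes: x right, y down, z forward; pixel columns grow to the right and rows downward; lengths in m; the calibration is good to about 2 mm. A picture is of the moment at which its call begins: read the wrist's pose just before it. camera_info takes no time and is no camera call; for the wrist camera it gives the pose at the moment of the call.
- hand_in(): hands the job in, once; it reports no verdict.
The state is a dict: "clock": time; "joint_pos": joint angles; "joint_velocities": joint speeds; "tau": joint torques, N m; "position": TCP position; "ee_rot": TCP orientation; "ft_force": force on the tool from outside, world axes, zero at the start; "torque": the same for the moment, N m; "grip_width": opening from 0.0 (shut) to 1.0 (fully open).
Only numpy, scipy, OpenCV 4.12 (cv2) and the standard library are available. Lean on these libraries where they do the work, as an engineer would, in place of code of your own. Each camera call takes 0.05 s, during which the arm holds its last target. There are 200 camera calls.

## Working session

There is one attempt and no reset: what is moved stays moved. The work goes in short steps, Python scripts to look and compute and a tool call to move; the robot and the scene stay as the last step left them, time stands still between calls to the robot, and variables do not carry over. Pictures are saved under pics/ and viewed, about 8 in all and at most 12, crops included, and the job is handed in when it is done.

Besides the shell and the picture viewer there is one more tool, called after "Request:" as name(argument=value, ...), one argument or row to a line, values as JSON. move_arm: Moves the arm, as the interface text tells. Its arguments: {"type":"object","properties":{"moves":{"type":"array","items":{"type":"array"}},"squeeze":{"type":"number"}},"required":["moves"]}

```bash
mkdir -p pics; ls; python3 - <<'E'
from workcell import *
import cv2,numpy as np
o=get_obs();print(o)
for n in("side","top"):
    im=camera(n);cv2.imwrite(f"pics/{n}0.png",im[:,:,::-1]);i=camera_info(n);print(n,i)
E
```

```text
pics
{'clock': 0.0, 'joint_pos': array([ 1.21738945,  0.33285236, -0.06471451,  1.46099172,  0.02158022,
        1.34988486, -0.08850336]), 'joint_velocities': array([-0.00040714, -0.00017088, -0.00014369, -0.00127269,  0.00086291,
        0.00148565, -0.00079213]), 'tau': array([-1.99908871e-03, -6.25442076e+01,  4.78151988e-02, -3.91605341e+01,
        1.62000605e-02,  9.82896017e-03,  5.40501719e-05]), 'position': array([ 0.20288437, -0.59073747,  0.23050408]), 'ee_rot': array([ 9.86349444e-01,  1.64664068e-01, -1.40710939e-04, -7.06943349e-04]), 'ft_force': array([0.24848634, 0.53019434, 0.4407654 ]), 'torque': array([ 0.02738243,  0.00718975, -0.00985472]), 'grip_width': 0.9996123936742024}
side {'fx': 450.5958122492001, 'fy': 450.5958122492001, 'cx': 260.1341379712442, 'cy': 197.8235662798443, 'origin': array([ 1.16330641, -0.61341625,  1.04017218]), 'rotation': array([ 0.85085386,  0.39348035, -0.1406305 , -0.31850273])}
top {'fx': 436.81664429647543, 'fy': 436.81664429647543, 'cx': 257.8312396096131, 'cy': 188.05281781379017, 'origin': array([ 0.42604665, -0.10317867,  1.31846482]), 'rotation': array([-0.69629712,  0.71522648, -0.0373661 ,  0.0471717 ])}
```

View pics/side0.png

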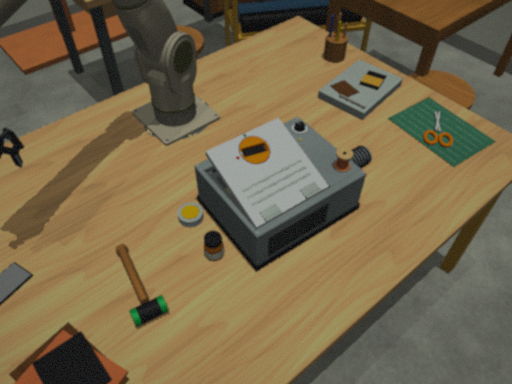

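View pics/top0.png

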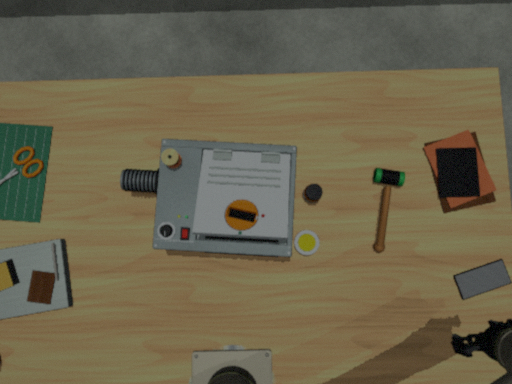

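Side view: extractor with its hatch part open, dial near (255,150); jar (213,245), tin (190,213), mallet to its right. Top view: box-top corners about (155,249), (292,256), (297,146), (163,140), dial at (241,215), and the arm clear at lower right.

```bash
cat > h.py <<'E'
import cv2,numpy as np
from scipy.spatial.transform import Rotation as R
from workcell import *
def ray(i,p):
    d=np.array([(p[0]-i['cx'])/i['fx'],(p[1]-i['cy'])/i['fy'],1.])
    Rm=np.array(i['rotation']);Rm=R.from_quat(Rm).as_matrix() if Rm.shape==(4,) else Rm
    return np.array(i['origin']),Rm@d/np.linalg.norm(d)
def plane(i,p,z):
    o,d=ray(i,p);return o+d*(z-o[2])/d[2]
def tri(rays):
    A=0;b=0
    for o,d in rays:
        P=np.eye(3)-np.outer(d,d);A=A+P;b=b+P@o
    x=np.linalg.solve(A,b);return x,[np.linalg.norm((np.eye(3)-np.outer(d,d))@(x-o)) for o,d in rays]
def proj(i,X):
    c=R.from_quat(i['rotation']).inv().apply(np.array(X)-i['origin']);return i['fx']*c[0]/c[2]+i['cx'],i['fy']*c[1]/c[2]+i['cy']
E
python3 - <<'E'
from h import *
I={n:camera_info(n) for n in("side","top")}
im={n:cv2.imread(f"pics/{n}0.png") for n in I}
def orange(n,box):
    h=cv2.cvtColor(im[n],cv2.COLOR_BGR2HSV);m=cv2.inRange(h,(8,150,100),(22,255,255))
    k=np.zeros_like(m);x0,y0,x1,y1=box;k[y0:y1,x0:x1]=m[y0:y1,x0:x1]
    c=max(cv2.findContours(k,cv2.RETR_EXTERNAL,2)[0],key=cv2.contourArea)
    return cv2.fitEllipse(cv2.convexHull(c))
e={'side':orange('side',(225,120,285,175)),'top':orange('top',(215,190,270,240))};print(e)
D,res=tri([ray(I[n],e[n][0]) for n in I]);print("dial",D,res)
C=[plane(I['top'],p,.156) for p in((155,249),(292,256),(297,146),(163,140))]
print(np.round(C,4)); FL,FR,RR,RL=C
print([np.linalg.norm(a-b) for a,b in((FL,FR),(RL,RR),(FL,RL),(FR,RR))])
for a,b in((FR,FL),(RR,RL)):print(np.degrees(np.arctan2(-(b-a)[0],(b-a)[1])))
for a,b in((FR,RR),(FL,RL)):print(np.degrees(np.arctan2((b-a)[1],(b-a)[0])))
cv2.imwrite('pics/crops.png',np.vstack([cv2.resize(im['top'][130:265,115:305],None,fx=4,fy=4,interpolation=2)]))
E
```

```text
{'side': ((254.15704345703125, 149.55612182617188), (25.41330909729004, 30.213228225708008), 114.28573608398438), 'top': ((241.0941925048828, 214.4723663330078), (29.51213836669922, 32.067386627197266), 85.38923645019531)}
dial [ 0.49236514 -0.04610784  0.21680381] [np.float64(0.0005894744737375923), np.float64(0.000589474473737567)]
[[ 0.4112  0.1874  0.156 ]
 [ 0.3837 -0.174   0.156 ]
 [ 0.6777 -0.1979  0.156 ]
 [ 0.705   0.1662  0.156 ]]
[np.float64(0.3623976635975863), np.float64(0.3650505147311043), np.float64(0.2946367746172872), np.float64(0.29499302575381964)]
-4.34945967198531
-4.293821193949442
-4.645141260012369
-4.1296505468544575
```

View pics/crops.png

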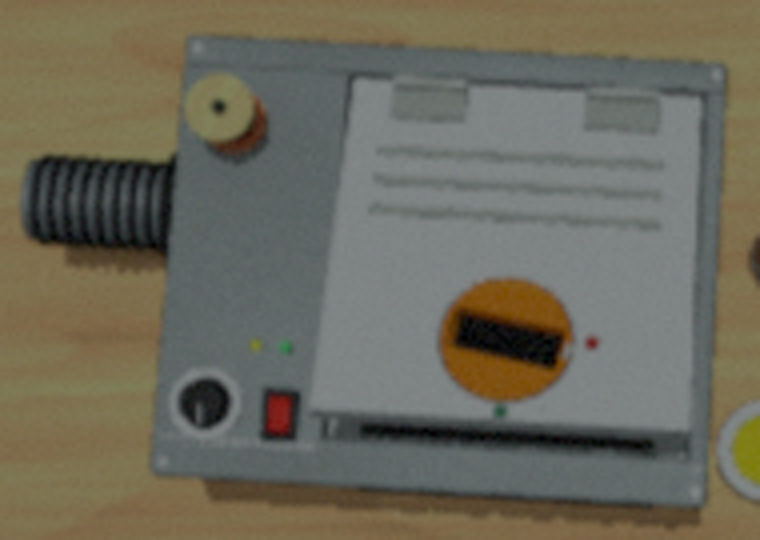

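Yaw is about -4.4°. The shut dial works out at about (0.481, -0.048), and the hatch stands at about 0.33 rad. I'll first push down beside the dial at about (0.460, -0.124), then fit the slot. I'm moving at height first.

Request:
move_arm(
  moves=[
    [[0,0,-1],[0,0,0],0.41],
    [[0.5,-0.5,-1],[0,0,0],0.41],
    [[1,-0.9,-0.8],[0,0,0],0.41],
    [[1,-0.9,-0.4],[0,0,0],0.41],
    [[1,-0.9,0],[0,0,0],0.41],
  ],
)

```text
clock: 0.72
position: [0.2604, -0.4862, 0.3119]
ee_rot: [0.986, 0.165, 0.0, 0.0]
ft_force: [-0.4, -0.4, -1.0]
grip_width: 0.407
```

Request:
move_arm(
  moves=[
    [[1,-0.9,0],[0,0,0],0.41],
    [[1,-0.9,0],[0,0,0],0.41],
    [[1,-0.9,0],[0,0,0],0.41],
    [[1,-0.9,0],[0,0,0],0.41],
    [[1,-0.9,0],[0,0,0],0.41],
  ],
)

```text
clock: 1.35
position: [0.3418, -0.3389, 0.3111]
ee_rot: [0.986, 0.165, -0.0, -0.0]
ft_force: [-0.1, -0.4, -0.1]
grip_width: 0.413
```

Request:
move_arm(
  moves=[
    [[1,-0.9,0],[0,0,0],0.41],
    [[1,-0.9,0],[0,0,0],0.41],
    [[1,-0.9,0],[0,0,0],0.41],
    [[1,-0.9,0],[0,0,0],0.41],
    [[1,-0.9,0],[0,0,0],0.41],
  ],
)

```text
clock: 1.98
position: [0.4234, -0.192, 0.3111]
ee_rot: [0.986, 0.165, -0.0, -0.0]
ft_force: [0.8, -0.0, 0.3]
grip_width: 0.413
```

Request:
move_arm(
  moves=[
    [[0,0,0],[0,0,-10.5],0.41],
    [[0,0,0],[0,0,-10.5],0.41],
    [[0,0,0],[0,0,-10.5],0.41],
    [[0,0,0],[0,0,-10.5],0.41],
    [[0,0,0],[0,0,-10.5],0.41],
  ],
)

```text
clock: 2.6
position: [0.423, -0.193, 0.311]
ee_rot: [0.81, 0.586, -0.0, -0.0]
ft_force: [-0.1, -0.7, -0.4]
grip_width: 0.411
```

Request:
move_arm(
  moves=[
    [[0,0,0],[0,0,-10.5],0.41],
    [[0,0,0],[0,0,-10.5],0.41],
    [[0,0,0],[0,0,-10.5],0.41],
    [[0,0,0],[0,0,-10.5],0.41],
    [[0,0,0],[0,0,-10.5],0.41],
  ],
)

```text
clock: 3.22
position: [0.4229, -0.193, 0.311]
ee_rot: [0.467, 0.884, -0.0, -0.0]
ft_force: [-0.6, -0.7, -0.2]
grip_width: 0.411
```

Request:
move_arm(
  moves=[
    [[0,0,0],[0,0,-10.5],0.41],
    [[0,0,0],[0,0,-10.5],0.41],
    [[0,0,0],[0,0,-10.5],0.41],
    [[0,0,0],[0,0,-10.5],0.41],
    [[0,0,0],[0,0,0],0.41],
  ],
)

```text
clock: 3.85
position: [0.423, -0.193, 0.311]
ee_rot: [0.123, 0.992, 0.0, -0.0]
ft_force: [0.6, 0.4, -0.2]
grip_width: 0.414
```

Request:
move_arm(
  moves=[
    [[-0.25,1,0],[0,0,-2],0.41],
    [[-0.25,1,0.6],[0,0,-2],0.41],
    [[-0.25,1,0.8],[0,0,0],0.41],
    [[0,0,1],[0,0,0],0.41],
    [[0,0,0],[0,0,0],0.41],
  ],
)

```text
clock: 4.47
position: [0.4563, -0.1219, 0.2491]
ee_rot: [0.087, 0.996, 0.001, -0.002]
ft_force: [0.3, 0.3, -0.2]
grip_width: 0.413
```

```bash
python3 - <<'E'
from h import *
print(get_obs()['position'],R.from_quat(get_obs()['ee_rot']).as_matrix()[:,1])
a=camera('top')[:,:,::-1];cv2.imwrite('pics/top1.png',a)
b=camera('side')[:,:,::-1]
cv2.imwrite('pics/v1.png',np.hstack([cv2.resize(a[130:265,130:305],(400,309)),cv2.resize(b[90:270,170:390],(400,309))]))
E
```

```text
[ 0.45633701 -0.12187962  0.24907729] [1.73020569e-01 9.84917964e-01 6.97471873e-04]
```

View pics/v1.png

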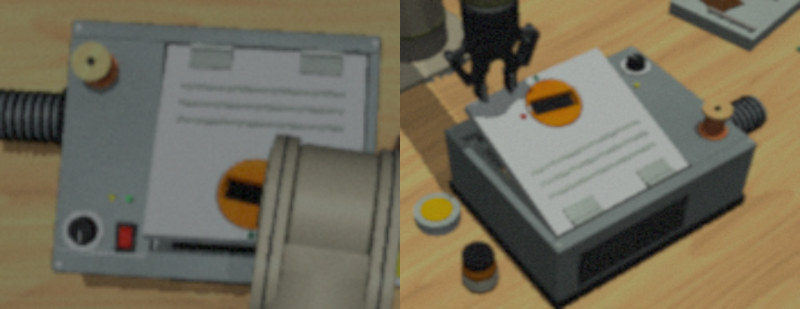

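The combined picture shows the fingers just above the front right of the hatch, clear of the dial at about (555,103) in the right-hand panel. I'm pushing down now.

Request:
move_arm(
  moves=[
    [[0,0,0.4],[0,0,0],0.41],
    [[0,0,0.4],[0,0,0],0.41],
    [[0,0,0.4],[0,0,0],0.41],
    [[0,0,0.4],[0,0,0],0.41],
    [[0,0,0.4],[0,0,0],0.41],
  ],
)

```text
clock: 5.2
position: [0.457, -0.1237, 0.2006]
ee_rot: [0.088, 0.996, -0.0, -0.0]
ft_force: [-0.5, -1.0, 2.4]
grip_width: 0.411
```

Request:
move_arm(
  moves=[
    [[0,0,0.4],[0,0,0],0.41],
    [[0,0,0.4],[0,0,0],0.41],
    [[0,0,0.4],[0,0,0],0.41],
    [[0,0,0.2],[0,0,0],0.41],
    [[0,0,0],[0,0,0],0.41],
  ],
)

```text
clock: 5.82
position: [0.457, -0.1236, 0.1659]
ee_rot: [0.088, 0.996, 0.0, -0.0]
ft_force: [-0.4, 0.2, 0.8]
grip_width: 0.415
```

Request:
move_arm(
  moves=[
    [[0,0,0.2],[0,0,0],0.41],
    [[0,0,0.15],[0,0,0],0.41],
    [[0,0,0.15],[0,0,0],0.41],
    [[0,0,0],[0,0,0],0.41],
    [[0,0,0],[0,0,0],0.41],
  ],
)

```text
clock: 6.45
position: [0.4574, -0.1237, 0.1548]
ee_rot: [0.088, 0.996, -0.0, 0.0]
ft_force: [-4.4, 0.7, 12.3]
grip_width: 0.411
```

Request:
move_arm(
  moves=[
    [[0,0,-1],[0,0,0],0.41],
    [[0,0,-0.8],[0,0,0],0.41],
    [[-0.2,1,-0.4],[0,0,0],0.41],
    [[-0.2,1,0],[0,0,0],0.41],
    [[0,1,0],[0,0,0],0.41],
  ],
)

```text
clock: 7.08
position: [0.4804, -0.0508, 0.2087]
ee_rot: [0.088, 0.996, 0.0, 0.0]
ft_force: [1.4, -0.0, 0.4]
grip_width: 0.411
```

```bash
python3 - <<'E'
from h import *
o=get_obs();print(o['position'],R.from_quat(o['ee_rot']).as_matrix()[:,1])
i=camera_info('wrist');print(i)
w=camera('wrist')[:,:,::-1];cv2.imwrite('pics/w1.png',w)
s=camera('side')[:,:,::-1];cv2.imwrite('pics/s1.png',s);t=camera('top')[:,:,::-1];cv2.imwrite('pics/t1.png',t)
cv2.imwrite('pics/v2.png',np.hstack([w,cv2.resize(s[110:190,215:295],(288,384))]))
E
```

```text
[ 0.48042307 -0.05083592  0.20870744] [1.74678456e-01 9.84625529e-01 6.23919429e-05]
{'fx': 269.16990552299455, 'fy': 269.16990552299455, 'cx': 257.36678865444827, 'cy': 189.66366055742432, 'origin': array([ 0.41585054, -0.03927888,  0.35064871]), 'rotation': array([0.75950857, 0.63726254, 0.08379377, 0.10010895])}
```

View pics/v2.png

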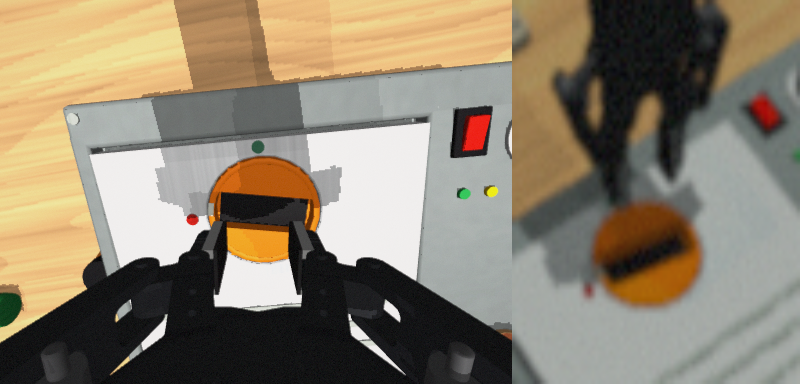

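The wrist view shows the dial at about (264,209), with the slot from about (220,208) to (308,215). The white mark is still near the red dot and the hatch is nearly flush. The fingers hang slightly to the near side of the slot.

```bash
python3 - <<'E'
from h import *
w=cv2.imread('pics/w1.png');h=cv2.cvtColor(w,cv2.COLOR_BGR2HSV)
i={'fx':269.17,'fy':269.17,'cx':257.367,'cy':189.664,'origin':np.array([0.41585054,-0.03927888,0.35064871]),'rotation':np.array([0.75950857,0.63726254,0.08379377,0.10010895])}
m=cv2.inRange(h,(8,120,60),(22,255,255));m[:150]=0;m[265:]=0;m[:,:200]=0;m[:,330:]=0
c=max(cv2.findContours(m,cv2.RETR_EXTERNAL,2)[0],key=cv2.contourArea)[:,0]
c=cv2.convexHull(c)[:,0]
P=np.array([plane(i,p,.161)[:2] for p in c]);(ctr,rad)=cv2.minEnclosingCircle((P*1000).astype(np.float32));print("dial wrist",ctr,rad)
# least-squares circle
A=np.c_[2*P,np.ones(len(P))];s=np.linalg.lstsq(A,(P**2).sum(1),rcond=None)[0];print("lsq",s[:2],np.sqrt(s[2]+s[0]**2+s[1]**2))
# slot's far (front) black/orange edge, upper edge line at rim height
g=cv2.cvtColor(w,cv2.COLOR_BGR2GRAY);pts=[]
for x in range(228,302,3):
    col=g[185:225,x].astype(int);y=np.argmin(np.diff(col))+185.5;pts.append((x,y))
pts=np.array(pts);print(pts[::4])
Q=np.array([plane(i,p,.160)[:2] for p in pts]);v=cv2.fitLine((Q*1000).astype(np.float32),cv2.DIST_HUBER,0,.01,.01).ravel();print("edge dir deg",np.degrees(np.arctan2(v[1],v[0])),v)
n=np.array([-v[1],v[0]]);print("dist centre-edge mm",n@(s[:2]*1000-v[2:]))
S=camera_info('side');I2=cv2.imread('pics/s1.png');h=cv2.cvtColor(I2,cv2.COLOR_BGR2HSV);m=cv2.inRange(h,(6,140,80),(22,255,255));k=np.zeros_like(m);k[140:185,225:285]=m[140:185,225:285]
c=max(cv2.findContours(k,cv2.RETR_EXTERNAL,2)[0],key=cv2.contourArea);e=cv2.fitEllipse(cv2.convexHull(c));print(e,plane(S,e[0],.161))
E
```

```text
dial wrist (483.0028991699219, -46.37438201904297) 41.90724182128906
lsq [ 0.48313404 -0.04646308] 0.04152995737218106
[[228.  191.5]
 [240.  192.5]
 [252.  193.5]
 [264.  194.5]
 [276.  195.5]
 [288.  196.5]
 [300.  197.5]]
edge dir deg 75.18259 [ 2.5573954e-01  9.6674573e-01  4.7152042e+02 -4.1702271e+01]
dist centre-edge mm -12.444951860173555
((252.0716552734375, 162.5294952392578), (21.01219367980957, 28.821868896484375), 92.42269134521484) [ 0.48270571 -0.04617185  0.161     ]
```

Wrist and side agree: dial centre (0.483, -0.046), radius 41.5 mm, slot direction 75°. I'm aligning and going in.

Request:
move_arm(
  moves=[
    [[0,0,0],[0,0,4.8],0.41],
    [[-0.05,0.2,0.6],[0,0,0],0.41],
    [[0,0,0.7],[0,0,0],0.41],
    [[0,0,0.5],[0,0,0],0.41],
    [[0,0,0],[0,0,0],0.41],
  ],
)

```text
clock: 7.85
position: [0.4817, -0.0471, 0.1624]
ee_rot: [0.129, 0.992, 0.0, -0.001]
ft_force: [-0.5, -0.3, 0.8]
grip_width: 0.408
```

Request:
move_arm(
  moves=[
    [[0,0,0.15],[0,0,0],0.41],
    [[0,0,0.15],[0,0,0],0.41],
    [[0,0,0],[0,0,0],0.41],
  ],
)

```text
clock: 8.22
position: [0.4825, -0.047, 0.1562]
ee_rot: [0.129, 0.992, -0.0, -0.0]
ft_force: [0.0, 0.1, 0.5]
grip_width: 0.412
```

Request:
move_arm(
  moves=[
    [[0,0,0.15],[0,0,0],0.41],
    [[0,0,0.15],[0,0,0],0.41],
    [[0,0,0],[0,0,0],0.41],
  ],
)

```text
clock: 8.6
position: [0.4825, -0.047, 0.1485]
ee_rot: [0.129, 0.992, -0.0, -0.0]
ft_force: [-0.7, 0.1, 0.1]
grip_width: 0.408
```

Request:
move_arm(
  moves=[
    [[0,0,0.1],[0,0,0],0.41],
    [[0,0,0.1],[0,0,0],0.41],
    [[0,0,0],[0,0,0],0.41],
  ],
)

```text
clock: 8.98
position: [0.4828, -0.0471, 0.1444]
ee_rot: [0.129, 0.992, -0.0, 0.0]
ft_force: [-2.9, -0.3, 8.0]
grip_width: 0.407
```

The tips are in the slot and on its floor. I'm pressing a little more, then turning clockwise.

Request:
move_arm(
  moves=[
    [[0,0,0.1],[0,0,0],0.41],
    [[0,0,0.05],[0,0,0],0.41],
    [[0,0,0],[0,0,5],0.41],
    [[0,0,0],[0,0,8],0.41],
    [[0,0,0],[0,0,8],0.41],
  ],
)

```text
clock: 9.6
position: [0.4831, -0.0465, 0.1433]
ee_rot: [0.31, 0.951, -0.0, 0.001]
ft_force: [-16.7, 3.0, 36.5]
grip_width: 0.405
```

Request:
move_arm(
  moves=[
    [[0,0,0],[0,0,8],0.41],
    [[0,0,0],[0,0,8],0.41],
    [[0,0,0],[0,0,8],0.41],
    [[0,0,0],[0,0,8],0.41],
    [[0,0,0],[0,0,8],0.41],
  ],
)

```text
clock: 10.22
position: [0.4837, -0.0455, 0.1433]
ee_rot: [0.616, 0.788, 0.001, 0.001]
ft_force: [-11.8, 6.1, 32.2]
grip_width: 0.408
```

Request:
move_arm(
  moves=[
    [[0,0,-0.05],[0,0,8],0.41],
    [[0,0,0],[0,0,8],0.41],
    [[0,0,0],[0,0,4],0.41],
    [[0,0,0],[0,0,2],0.41],
    [[0,0,0],[0,0,0],0.41],
  ],
)

```text
clock: 10.85
position: [0.4843, -0.0461, 0.1436]
ee_rot: [0.754, 0.657, 0.002, 0.001]
ft_force: [-3.1, 3.1, 18.7]
grip_width: 0.411
```

```bash
python3 - <<'E'
from h import *
o=get_obs();y=R.from_quat(o['ee_rot']).as_matrix()[:,1];print(np.degrees(np.arctan2(y[1],y[0])),o['torque'],o['ft_force'])
E
```

```text
-7.824407501072037 [0.74007949 0.69751405 0.05576413] [-3.10911189  3.09777311 18.68086726]
```

Torque is still low, so the stop isn't reached yet. I'm turning on in small steps.

Request:
move_arm(
  moves=[
    [[0,0,0],[0,0,3],0.41],
    [[0,0,0],[0,0,2],0.41],
    [[0,0,0],[0,0,0],0.41],
  ],
)

```text
clock: 11.22
position: [0.4845, -0.0468, 0.1436]
ee_rot: [0.782, 0.624, 0.002, 0.002]
ft_force: [-2.0, 1.1, 17.5]
grip_width: 0.406
```

```bash
python3 - <<'E'
from h import *
o=get_obs();y=R.from_quat(o['ee_rot']).as_matrix()[:,1];print(np.degrees(np.arctan2(y[1],y[0])),o['torque'],o['ft_force'])
w=camera('wrist')[:,:,::-1];cv2.imwrite('pics/w2.png',w)
E
```

```text
-12.840351502716134 [0.16961321 0.42848539 0.16911637] [-2.02045793  1.0790123  17.50369509]
```

View pics/w2.png

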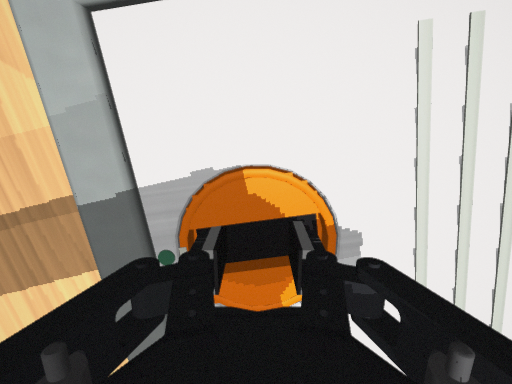

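The wrist view shows the slot nearly front to rear, its far edge running from about (222,228) to (315,215). The tool has turned past it through the play, so I'm measuring the edge.

```bash
cat > edge.py <<'E'
from h import *
import sys
i=camera_info('wrist');w=camera('wrist')[:,:,::-1];g=cv2.cvtColor(w,cv2.COLOR_BGR2GRAY).astype(int)
def fit(pts,z):
    Q=np.array([plane(i,p,z)[:2] for p in pts]);v=cv2.fitLine((Q*1000).astype(np.float32),cv2.DIST_HUBER,0,.01,.01).ravel();return round(float(np.degrees(np.arctan2(v[1],v[0])))%180,1)
pts=[(x,np.argmin(np.diff(g[205:240,x]))+205.5) for x in range(230,296,3)]
print("slot edge",pts[::5],fit(pts,.157))
pts=[(np.argmax(np.diff(g[y,80:140]))+80.5,y) for y in range(30,150,5)]
print("hatch front edge",pts[::6],fit(pts,.156))
E
python3 edge.py
```

```text
slot edge [(230, np.float64(223.5)), (245, np.float64(222.5)), (260, np.float64(220.5)), (275, np.float64(206.5)), (290, np.float64(216.5))] 175.1
hatch front edge [(np.float64(95.5), 30), (np.float64(103.5), 60), (np.float64(111.5), 90), (np.float64(119.5), 120)] 85.3
```

The slot is at -4.9° and the hatch axis at -4.7°, so it is at the stop. I'll nudge it once more, unload inside the play, and lift out.

Request:
move_arm(
  moves=[
    [[0,0,0],[0,0,3],0.41],
    [[0,0,0],[0,0,0],0.41],
    [[0,0,0],[0,0,-5],0.41],
    [[0,0,-0.3],[0,0,-3],0.41],
    [[0,0,-0.6],[0,0,0],0.41],
  ],
)

```text
clock: 11.95
position: [0.4821, -0.047, 0.1638]
ee_rot: [0.754, 0.657, -0.0, -0.0]
ft_force: [-0.3, -0.3, -0.2]
grip_width: 0.409
```

Request:
move_arm(
  moves=[
    [[0,0,-1],[0,0,0],0.41],
    [[0,0,-1],[0,0,0],0.41],
    [[0,0,-1],[0,0,0],0.41],
    [[0,0,-1],[0,0,0],0.41],
    [[0,0,0],[0,0,0],0.41],
  ],
)

```text
clock: 12.58
position: [0.4834, -0.047, 0.266]
ee_rot: [0.754, 0.657, 0.001, 0.001]
ft_force: [0.4, 0.5, 0.6]
grip_width: 0.411
```

```bash
python3 - <<'E'
from h import *
print(get_obs()['ft_force'])
w=camera('wrist')[:,:,::-1];s=camera('side')[:,:,::-1];t=camera('top')[:,:,::-1]
cv2.imwrite('pics/v3.png',np.hstack([w,np.vstack([cv2.resize(s[90:270,150:390],(288,192)),cv2.resize(t[130:265,130:330],(288,192))])]))
E
```

```text
[0.35105386 0.52213837 0.57076894]
```

View pics/v3.png

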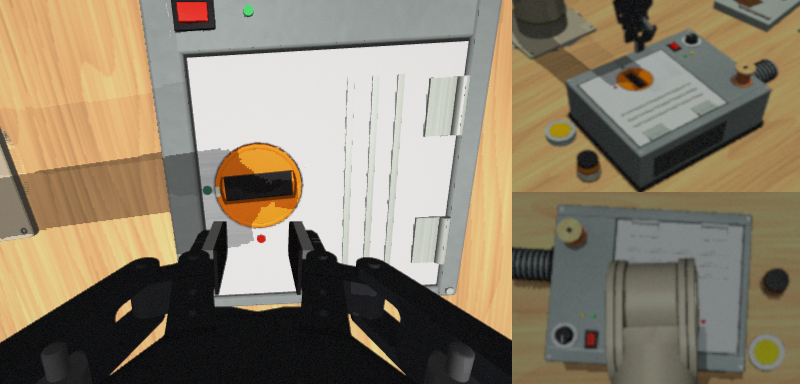

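The white mark is at the green dot at (207,190), the hatch looks flush, and nothing else has moved. I'll check the slot angle properly before handing in.

```bash
python3 - <<'E'
from h import *
i=camera_info('wrist');w=camera('wrist')[:,:,::-1];g=cv2.cvtColor(w,cv2.COLOR_BGR2GRAY).astype(int);h=cv2.cvtColor(w,cv2.COLOR_BGR2HSV)
def fit(pts,z):
    Q=np.array([plane(i,p,z)[:2] for p in pts]);v=cv2.fitLine((Q*1000).astype(np.float32),cv2.DIST_HUBER,0,.01,.01).ravel();return np.degrees(np.arctan2(v[1],v[0])),v
hat=fit([(x,np.argmax(np.diff(g[30:70,x]))+30.5) for x in range(200,460,10)],.156)
top=fit([(x,np.argmin(np.diff(g[165:190,x]))+165.5) for x in range(232,290,3)],.157)
bot=fit([(x,np.argmax(np.diff(g[190:210,x]))+190.5) for x in range(232,290,3)],.145)
fr=fit([(np.argmax(np.diff(g[y,175:225]))+175.5,y) for y in range(70,145,5)],.156)
print("hatch side",hat[0],"front",fr[0],"slot edges",top[0],bot[0])
m=cv2.inRange(h,(8,120,50),(22,255,255));c=max(cv2.findContours(m[120:225,200:310].copy(),cv2.RETR_EXTERNAL,2)[0],key=cv2.contourArea)[:,0]+[200,120]
P=np.array([plane(i,p,.157)[:2] for p in cv2.convexHull(c)[:,0]]);A=np.c_[2*P,np.ones(len(P))];s=np.linalg.lstsq(A,(P**2).sum(1),rcond=None)[0];print("dial",s[:2],np.sqrt(s[2]+s[0]**2+s[1]**2))
E
```

```text
hatch side -4.728443 front 84.9018 slot edges -2.5219736 -2.0636249
dial [ 0.48430711 -0.04621384] 0.04176008642027443
```

The slot is 2 to 3° short of dead on, so cam is about 1.53 rad against the 1.42 limit. The hand is well clear, so I'm handing in.

```bash
python3 -c "
from workcell import *
print(hand_in(), get_obs()['clock'])"
```

```text
the job is handed in; nothing more can be done
the job is handed in; nothing more can be done
```

I pushed the hatch shut with the fingertips and turned the orange fastener clockwise to its stop. Then I took the hand about 10 cm clear and handed the job in at around 13 s.

**Fastener:** under load, the slot lined up with the hatch axis (-4.9° against -4.7°). After the hand came away it measured 2 to 3° short of that. That puts the turn at about 1.53 rad, above the 1.42 rad limit; the small difference is either a slight drag when I backed the fingers off or measuring error.

**Hatch:** it looks locked flush in the last wrist and side pictures, with the white mark at the green dot. I judged flushness by eye only, because the cameras cannot settle 2 mm.

**Other objects:** the spool, jar and tin look unmoved in the last pictures. The mallet was outside those crops, but the hand never went low near it. The wrist force read about zero before I handed in, so the robot was touching nothing.

**Force:** the press in the slot peaked at 36 N, more than I intended but well below the 120 N wrist limit.

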